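Set and lock the stop on the tile cutting board

TASK

On the tile cutting board, slide the stop with the long blade along its rail until the blade rests against the terracotta tile that lies at the wooden fence. Then flip that stop's cam lever all the way over, down flat above the blade, to lock it. Leave the tile at the fence, and leave the short stop and its lever as they are.

Things in the scene. Friction and masses are not known exactly. Their poses are not given: they have to be found in the camera images.
- long_blade (a point): Mid-point of the top edge of the long stop's upright aluminium blade: 10 mm thick, top 48 mm above the board; from here its free end is 45 mm along -x, its dark carriage (44 mm wide, on the rail) begins 65 mm along +x. x: along the blade, away from the robot; y: along the rail, towards the tile; z up. Slides in y only, 2.5 N friction. The lever's axle is 90 mm along +x, 12 mm up, parallel to y.
- long_lever (a joint): Angle (rad) of the long stop's steel lever, a flat bar 9 mm thick, 16 to 22 mm wide, reaching 78 mm from its axle. 0: open, standing up, leaning 0.44 rad from vertical towards +x of long_blade. As it grows the lever passes vertical (0.44), goes over towards -x and lies level above the blade at its end stop, 2.01 (locked). Stiff (0.1 N m), stays where it is left.
- tile_centre (a point): Centre of the loose terracotta tile, 100 x 100 x 10 mm, 0.18 kg, flat on the board (board top 18 mm above the table, fixed), edges parallel to the blade. On its +y side (as long_blade) it lies within 2 mm of a fixed dark wooden fence 35 mm tall; its near edge, 50 mm from this point, faces the blade.
- short_lever_end (a point): Centre of the end of the short stop's lever, 77 mm from its axle: leave alone. The short stop is on the same rail, on the far side of the long stop from the tile: same carriage and same upright lever, but a 17 mm stub instead of a blade.
Not all that is in view belongs to the job. Leave any white or yellow look-alike of the part that bears tile_centre alone.

How it is judged (in metres and radians):
On the way, in this order (a step that is already met when the one before it is completed fails the run):
1. the long stop's blade is against the tile (gap under 12 mm) with its lever still up (y of tile_centre in the frame of long_blade below 0.067 m and value of joint long_lever below 1.2 rad), for 0.2 s.
2. the long stop's lever is flipped over flat (value of joint long_lever above 1.8 rad), for 0.2 s.
At the end, for the whole second after the job is handed in: The long stop's blade is within 12 mm of the tile's near edge, its lever is flat (within 12 degrees of its end stop), the tile lies flat within 20 mm of where it started, and the short stop's lever end is within 20 mm of where it started (y of tile_centre in the frame of long_blade below 0.067 m and value of joint long_lever above 1.8 rad and distance of each of tile_centre, short_lever_end from where it was at the start of the episode below 0.02 m and angle between tile_centre's own z axis and vertical below 0.17 rad); the robot touches nothing.
It fails at once if the short stop or its lever is shifted by more than 20 mm (distance of short_lever_end from where it was at the start of the episode above 0.02 m).
It also fails if it takes over 51 s, if anything falls off the work surface, if the arm or the gripper's body presses on something with over 40 N, if the wrist force passes 120 N, or if a joint passes its speed limit or range.

ROBOT

A 6-joint arm with a two-finger parallel gripper is mounted at the origin on the work surface. World frame = base frame: x ahead of the robot, y to its left, z up, the work surface at z = 0. Lengths are in mm, angles in rad, forces in N, time in s.
With the tool pointing down it reaches from about 275 to 725 mm from the base axis. Payload 15.9 kg.
Tool frame: the origin (TCP) lies at the very end of the fingers, on their centre line; the grasp point (between the pads) lies 19 mm behind it; z points along the fingers, y is the line along which they close (so a half turn about z gives the same grasp; the last joint's range is limited). The gripper opens to 85 mm and grips with 20 to 120 N. Pads are 22 mm wide; open, the fingers measure 114 mm over their backs; the gripper's body (76 mm by 85 mm) begins 54 mm behind the grasp point. The pads swing forward as they close: fully open they stand 13 mm farther back than shut.
Start: joints at [1.179, 0.213, -0.034, 1.323, 0, 1.571], TCP at [190.919, 462.099, 231.306] pointing down, gripper open.
Joint ranges: [-2.98, 2.98], [-0.74, 1.72], [-1.14, 1.35], [-2.1, 2.04], [-1.57, 1.44], [-3.14, 3.14]. Speed limits (rad/s): [1.89, 1.89, 2.39, 2.57, 3.14, 3.14].

INTERFACE

Orientations are given as a unit quaternion [x, y, z, w].
In Python, from workcell import * gives the robot as it stands.
- The arm moves only by the tool step_arm, never from a script. Its argument "deltas" is a list of rows, each an object with "linear": the shift along the tool's x, y, z in mm, a list of three; "twist": the turn, a rotation vector about the tool's x, y, z in rad, a list of three; "jaw": the finger opening in mm, from 0 to 85.4. A call has 1 to 20 rows; each row shifts and turns the commanded pose from where the row before left it, along the tool's axes as they then stand; what a row does not reach is not made up. A row lasts 1/10 s, in which the tool goes at most 50 mm and 8.59 degrees, less where a joint would pass 70% of its speed; a pose out of reach is approached as far as the arm can. A call is refused whole if a number of a shift passes 50 or a number of a turn 0.15, either way. A call with a gripper value outside its range is refused whole. The fingers move at their own pace and stop on an object; the grip force is fixed at half the most. Time passes only in rows, so rows that do not move let the fingers close. It gives the time, the measured TCP pose, the force, the opening and the grip force at its end, in the units of the state.
- get_state(): the state, without advancing time (a new reading comes with each control period).
- get_image(name): name is "scene" or "top"; returns a dict with "frame" (400x640x3 uint8, blue, green, red), "z_map" (400x640 float32, mm along the optical axis (not along the pixel's ray), 0 where there is no reading), "camera_matrix" (3x3 intrinsics, pixels), "rvec" (rotation vector, rad) and "tvec" (3), from world to camera coordinates, as OpenCV has them. Camera axes: x right, y down, z forward; pixel columns grow to the right and rows downward; lengths in mm; the calibration is good to about 2 mm. A picture is of the moment at which its call begins.
- hand_in(): hands the job in; it is judged then, once.
The state is a dict: "t": time; "joint_positions": joint angles; "qvel": joint speeds; "tau": joint torques, N m; "position": TCP position; "tcp_rot": TCP orientation; "force": force on the tool from outside, world axes, zero at the start; "ft_torque": the same for the moment, N m; "opening": opening from 0.0 (shut) to 1.0 (fully open); "grip_force": force on a finger pad.
Only numpy, scipy, OpenCV 4.12 (cv2) and the standard library are available. Lean on these libraries where they do the work, as an engineer would, in place of code of your own. Each camera call takes 0.05 s, during which the arm holds its last target. There are 200 camera calls.

## Working session

There is one attempt and no reset: what is moved stays moved. The work goes in short steps, Python scripts to look and compute and a tool call to move; the robot and the scene stay as the last step left them, time stands still between calls to the robot, and variables do not carry over. Pictures are saved under pics/ and viewed, at most 10 in all, crops included, and the job is handed in when it is done.

Besides the shell and the picture viewer there is one more tool, called in YAML: its name, and indented under it one key for each argument. step_arm: Moves the arm, as the interface text tells. Its arguments: {"type":"object","properties":{"deltas":{"type":"array"}},"required":["deltas"]}

```bash
mkdir -p pics
cat > h.py <<'E'
from workcell import *
import numpy as np, cv2
def cam(n):
    d=get_image(n); R=cv2.Rodrigues(np.array(d["rvec"],float))[0]; t=np.array(d["tvec"],float).ravel()
    K=np.array(d["camera_matrix"]); z=d["z_map"]
    v,u=np.mgrid[:z.shape[0],:z.shape[1]]
    c=np.stack([(u-K[0,2])/K[0,0]*z,(v-K[1,2])/K[1,1]*z,z],-1)
    W=(c-t)@R; W[z==0]=np.nan
    return d["frame"],W,(K,R,t)
E
python3 - <<'E'
from h import *
for n in("scene","top"):
    f,W,c=cam(n); cv2.imwrite(f"pics/{n}0.png",f); np.save(f"{n}0.npy",W)
print(get_state())
E
```

```text
{'t': 0.1, 'joint_positions': array([ 1.17898546e+00,  2.13306363e-01, -3.49595822e-02,  1.32351525e+00,
       -8.36467658e-06,  1.57080314e+00]), 'qvel': array([-0.00286506, -0.00132811,  0.00094162, -0.0012174 , -0.00037024,
       -0.00070749]), 'tau': array([-1.33610592e-03, -6.87257195e+01,  4.87800372e+01,  1.24966589e-02,
       -1.73676472e-05, -9.61576632e-06]), 'position': array([190.81947856, 461.83189403, 230.88053748]), 'tcp_rot': array([ 1.94658043e-01,  9.80871043e-01, -4.83830684e-04, -9.17509418e-05]), 'force': array([0.59629678, 0.83173353, 0.78118455]), 'ft_torque': array([ 0.06356005,  0.02175223, -0.03681938]), 'grip_force': 0.0, 'opening': 0.9986166888313731}
```

View pics/scene0.png

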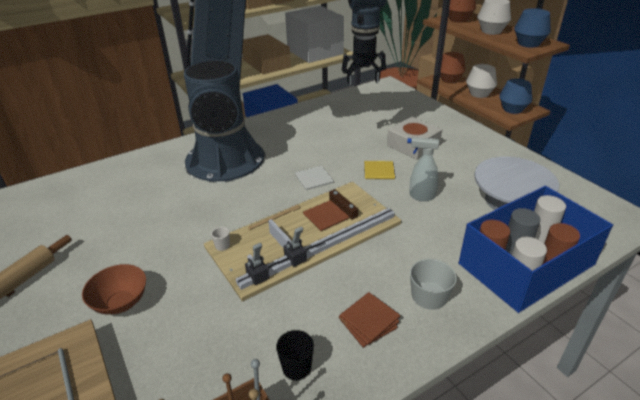

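View pics/top0.png

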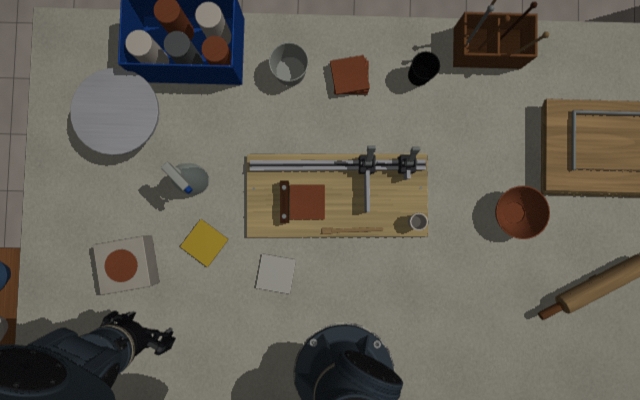

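Scene: robot at the back, board at (305,240). In the top view, the candidates for the tile are terracotta at the fence (307,202), a terracotta stack (350,75), yellow (204,243) and white (276,273). The first is the tile: it lies against the dark fence (284,202). For the stop, the carriage at (367,165) has the long blade down to (367,208), and the one at (408,163) has only a stub. So the long stop is at 367.

Run:
```python
from h import *
W=np.load("top0.npy"); f=cv2.imread("pics/top0.png")
cv2.imwrite("pics/crop1.png",cv2.resize(f[135:245,235:435],None,fx=4,fy=4,interpolation=cv2.INTER_CUBIC))
for n,(u,v) in dict(tile=(307,202),tileR=(322,202),blade_free=(367,207),blade=(367,195),blade3=(367,182),fence=(284,202),board=(345,215),boardL=(250,230),boardR=(424,230)).items(): print(n,W[v,u].round(1))
# things higher than 45 mm above table in board region
sub=W[140:240,240:432]; m=(sub[...,2]>52)
v,u=np.nonzero(m)
for vv in range(v.min(),v.max()+1,2):
    r=[(x+240,*sub[vv,x].round(0).astype(int)) for x in u[v==vv]]
    print(vv+140,[tuple(int(q) for q in a) for a in r][::2])
hsv=cv2.cvtColor(f,cv2.COLOR_BGR2HSV); 
t=np.zeros(f.shape[:2],bool); t[175:230,290:335]=1
m=t&((hsv[...,0]<9)|(hsv[...,0]>172))&(hsv[...,1]>130)&(abs(W[...,2]-28)<6)
P=W[m]; print("tile",m.sum(),P.mean(0),cv2.minAreaRect(P[:,:2].astype(np.float32)))
m=np.zeros(f.shape[:2],bool); m[178:215,355:380]=1; m&=W[...,2]>45
P=W[m]; print("blade",cv2.minAreaRect(P[:,:2].astype(np.float32)),np.median(P[:,2]))
```

```text
tile [486.6 120.4  27.9]
tileR [487.6  77.7  29.8]
blade_free [475.7 -46.3  63. ]
blade [508.8 -45.4  63.9]
blade3 [544.4 -44.2  67.5]
fence [483.8 184.   50.8]
board [452.7  10.3  13.4]
boardL [402.5 281.2  20.6]
boardR [ 415.8 -216.5   17.8]
145 [(368, 632, -35, 147), (370, 631, -39, 151), (372, 631, -44, 152), (374, 632, -50, 147)]
147 [(367, 626, -32, 151), (369, 626, -37, 150), (371, 627, -42, 149), (373, 627, -47, 149), (375, 627, -52, 150), (413, 629, -150, 150), (415, 629, -154, 152), (417, 630, -160, 150), (419, 630, -165, 149)]
149 [(367, 622, -33, 145), (369, 622, -38, 145), (371, 623, -43, 143), (373, 623, -48, 143), (375, 622, -53, 146), (412, 624, -147, 150), (414, 624, -152, 150), (416, 624, -157, 151), (418, 624, -162, 152)]
151 [(367, 618, -34, 137), (369, 618, -39, 136), (371, 619, -44, 136), (373, 619, -49, 136), (410, 622, -146, 132), (412, 620, -149, 143), (414, 620, -154, 143), (416, 620, -159, 144), (418, 621, -165, 141)]
153 [(367, 615, -35, 125), (369, 615, -40, 127), (371, 614, -45, 131), (373, 615, -51, 126), (411, 617, -149, 132), (413, 617, -154, 134), (4
[... 6300 characters left out ...]
164, 60), (424, 441, -206, 56), (426, 441, -208, 70)]
223 [(409, 435, -165, 55), (411, 435, -168, 65), (425, 436, -207, 64), (427, 436, -212, 65)]
225 [(410, 429, -167, 58), (412, 429, -170, 68), (424, 430, -204, 62), (426, 430, -209, 66)]
227 [(412, 424, -169, 71), (421, 425, -197, 58), (423, 425, -200, 70), (425, 425, -206, 66)]
229 [(415, 419, -179, 65), (417, 419, -183, 71), (419, 419, -189, 70), (421, 419, -196, 65)]
tile 17 [486.92298065 124.8873657   29.32673784] ((486.490966796875, 121.83720397949219), (85.33658599853516, 93.99707794189453), 1.5344570875167847)
blade ((510.84918212890625, -46.07585144042969), (92.65447998046875, 9.666776657104492), 1.54853355884552) 65.56351015856646
```

View pics/crop1.png

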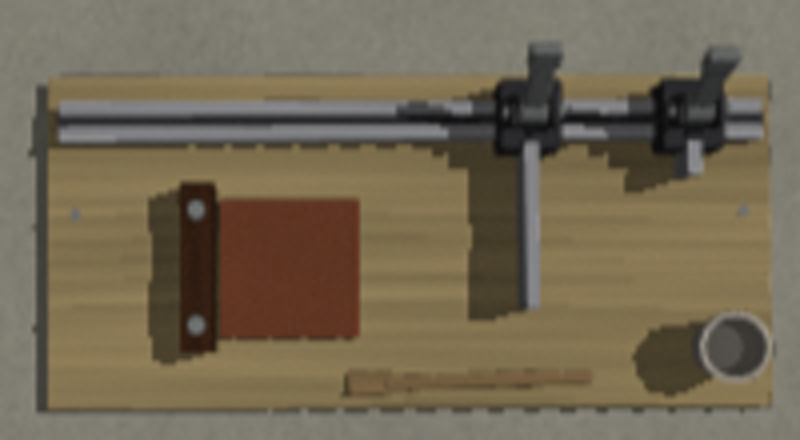

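The top-view crop shows the long-blade carriage at crop (528,115), with its lever tip at (545,50). The short stop is at (690,115), and the tile is against the fence at (290,270). The board is yawed about +1.5°. Blade mid ≈ (511,-46), tile near edge y ≈ 71, travel ≈ 111 mm, axle ≈ (600,-43,78). First I align the tool with the board and move between the two stops.

step_arm:
  deltas:
    - {"linear":[0,0,0],"twist":[0,0,-0.14],"jaw":0}
    - {"linear":[0,0,0],"twist":[0,0,-0.14],"jaw":0}
    - {"linear":[0,0,0],"twist":[0,0,-0.14],"jaw":0}
    - {"linear":[-15,-28,0],"twist":[0,0,0],"jaw":0}
    - {"linear":[-18,-32,0],"twist":[0,0,0],"jaw":0}
    - {"linear":[-18,-32,0],"twist":[0,0,0],"jaw":0}
    - {"linear":[-18,-32,0],"twist":[0,0,0],"jaw":0}
    - {"linear":[-18,-32,0],"twist":[0,0,0],"jaw":0}
    - {"linear":[-18,-32,0],"twist":[0,0,0],"jaw":0}
    - {"linear":[-18,-32,0],"twist":[0,0,0],"jaw":0}
    - {"linear":[-18,-32,0],"twist":[0,0,0],"jaw":0}
    - {"linear":[-18,-32,0],"twist":[0,0,0],"jaw":0}
    - {"linear":[-18,-32,0],"twist":[0,0,0],"jaw":0}
    - {"linear":[-18,-32,0],"twist":[0,0,0],"jaw":0}
    - {"linear":[-18,-32,0],"twist":[0,0,0],"jaw":0}
    - {"linear":[-18,-32,0],"twist":[0,0,0],"jaw":0}
    - {"linear":[-18,-32,0],"twist":[0,0,0],"jaw":0}
    - {"linear":[-18,-36,0],"twist":[0,0,0],"jaw":0}
    - {"linear":[0,0,0],"twist":[0,0,0],"jaw":0}

```text
t: 2.0
position: [472.6, -13.5, 230.7]
tcp_rot: [-0.012, 1.0, -0.0, -0.0]
force: [-0.7, 1.3, 0.3]
opening: 0.002
grip_force: 0.0
```

step_arm:
  deltas:
    - {"linear":[-10,-22,0],"twist":[0,0,0],"jaw":0}
    - {"linear":[-10,-22,0],"twist":[0,0,0],"jaw":0}
    - {"linear":[-11,-21,0],"twist":[0,0,0],"jaw":0}
    - {"linear":[0,0,25],"twist":[0,0,0],"jaw":0}
    - {"linear":[0,0,25],"twist":[0,0,0],"jaw":0}
    - {"linear":[0,0,25],"twist":[0,0,0],"jaw":0}
    - {"linear":[0,0,25],"twist":[0,0,0],"jaw":0}
    - {"linear":[0,0,20],"twist":[0,0,0],"jaw":0}
    - {"linear":[0,0,20],"twist":[0,0,0],"jaw":0}
    - {"linear":[0,0,20],"twist":[0,0,0],"jaw":0}
    - {"linear":[0,0,15],"twist":[0,0,0],"jaw":0}
    - {"linear":[0,0,15],"twist":[0,0,0],"jaw":0}
    - {"linear":[0,0,0],"twist":[0,0,0],"jaw":0}
    - {"linear":[0,0,0],"twist":[0,0,0],"jaw":0}

```text
t: 3.4
position: [504.0, -73.9, 41.5]
tcp_rot: [-0.014, 1.0, 0.0, -0.0]
force: [-0.1, 0.4, -0.2]
opening: 0.004
grip_force: 0.0
```

Run:
```python
from h import *
f,W,c=cam("top"); print(get_state()["position"],get_state()["force"])
a=cv2.resize(f[135:245,235:435],None,fx=4,fy=4); f,W,c=cam("scene")
b=cv2.resize(f[180:300,195:410],(800,446))[:, :]
cv2.imwrite("pics/v2.png",cv2.resize(np.vstack([a,b]),None,fx=.66,fy=.66))
```

```text
[504.37343644 -74.09970665  41.94481797] [ 0.07296174 -1.14330883  0.31916082]
```

View pics/v2.png

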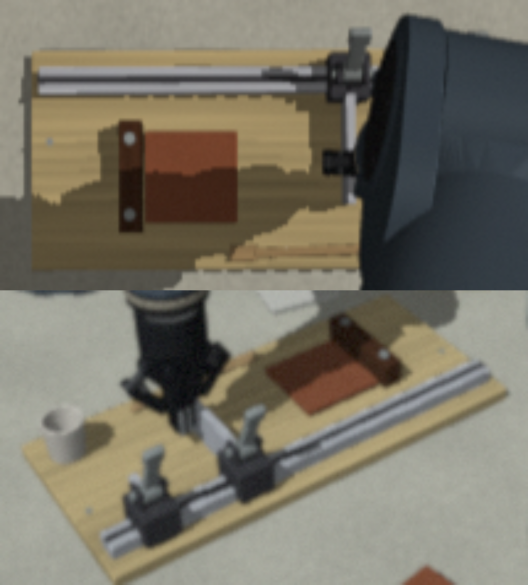

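The closed fingers are beside the blade on its far-from-tile side, at about (190,425) in the lower view. The short stop and the tile are untouched. Now I push.

step_arm:
  deltas:
    - {"linear":[0,5,0],"twist":[0,0,0],"jaw":0}
    - {"linear":[0,5,0],"twist":[0,0,0],"jaw":0}
    - {"linear":[0,6,0],"twist":[0,0,0],"jaw":0}
    - {"linear":[0,6,0],"twist":[0,0,0],"jaw":0}
    - {"linear":[0,6,0],"twist":[0,0,0],"jaw":0}
    - {"linear":[0,6,0],"twist":[0,0,0],"jaw":0}
    - {"linear":[0,6,0],"twist":[0,0,0],"jaw":0}
    - {"linear":[0,6,0],"twist":[0,0,0],"jaw":0}
    - {"linear":[0,6,0],"twist":[0,0,0],"jaw":0}
    - {"linear":[0,6,0],"twist":[0,0,0],"jaw":0}
    - {"linear":[0,6,0],"twist":[0,0,0],"jaw":0}
    - {"linear":[0,6,0],"twist":[0,0,0],"jaw":0}
    - {"linear":[0,6,0],"twist":[0,0,0],"jaw":0}
    - {"linear":[0,6,0],"twist":[0,0,0],"jaw":0}
    - {"linear":[0,6,0],"twist":[0,0,0],"jaw":0}
    - {"linear":[0,6,0],"twist":[0,0,0],"jaw":0}
    - {"linear":[0,4,0],"twist":[0,0,0],"jaw":0}
    - {"linear":[0,0,0],"twist":[0,0,0],"jaw":0}
    - {"linear":[0,0,0],"twist":[0,0,0],"jaw":0}

```text
t: 5.4
position: [501.3, 23.9, 41.2]
tcp_rot: [-0.014, 1.0, 0.0, -0.0]
force: [-0.5, 0.7, -0.5]
opening: 0.002
grip_force: 0.0
```

Run:
```python
from h import *
f,W,c=cam("top"); s=get_state(); print(s["position"],s["force"])
a=cv2.resize(f[135:245,235:435],None,fx=4,fy=4); f,W,c=cam("scene")
b=cv2.resize(f[180:300,195:410],(800,446))[:, :]
cv2.imwrite("pics/v3.png",cv2.resize(np.vstack([a,b]),None,fx=.66,fy=.66))
```

```text
[501.29842074  23.74891908  41.19446275] [ 0.2173549  -0.34855847  0.03465044]
```

View pics/v3.png

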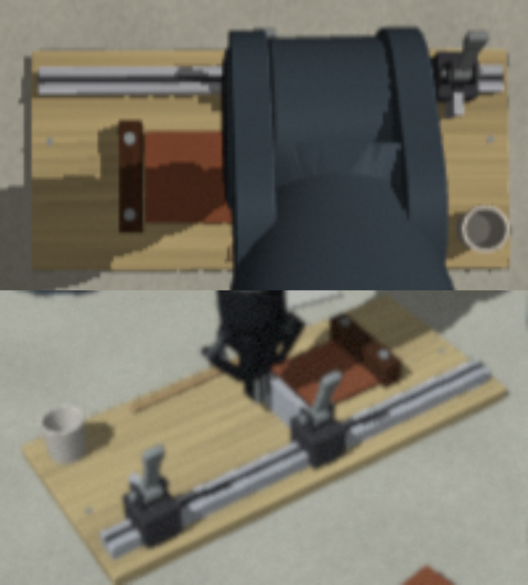

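The blade has slid to about 25 mm from the tile, and the lever is still up. I'll creep in while watching the force.

step_arm:
  deltas:
    - {"linear":[0,4,0],"twist":[0,0,0],"jaw":0}
    - {"linear":[0,4,0],"twist":[0,0,0],"jaw":0}
    - {"linear":[0,4,0],"twist":[0,0,0],"jaw":0}
    - {"linear":[0,2,0],"twist":[0,0,0],"jaw":0}
    - {"linear":[0,2,0],"twist":[0,0,0],"jaw":0}
    - {"linear":[0,1,0],"twist":[0,0,0],"jaw":0}

```text
t: 6.1
position: [500.8, 40.9, 41.3]
tcp_rot: [-0.014, 1.0, -0.0, -0.0]
force: [0.3, -2.6, -0.7]
opening: 0.001
grip_force: 1.3
```

Run:
```python
from h import *
f,W,c=cam("scene"); s=get_state(); print(s["position"],s["force"])
cv2.imwrite("pics/v4.png",cv2.resize(f[200:270,265:385],(780,455),interpolation=cv2.INTER_CUBIC)); np.save("s4.npy",W)
m=(W[...,0]>605)&(W[...,0]<650)&(W[...,2]>120)&(W[...,2]<160)&(W[...,1]>0)&(W[...,1]<120); P=W[m]; print("lever",len(P),np.nanmedian(P,0))
W0=np.load("scene0.npy");m=(W0[...,0]>605)&(W0[...,0]<650)&(W0[...,2]>120)&(W0[...,2]<160)&(W0[...,1]>-100)&(W0[...,1]<120); P=W0[m]; print("lever0",len(P),np.nanmedian(P,0))
```

```text
[500.82839119  40.92440717  41.26054162] [-0.65240344 -2.0621005  -0.1325401 ]
lever 64 [625.89402409  59.53051612 142.2108754 ]
lever0 67 [629.60846698 -48.11496516 142.77137843]
```

View pics/v4.png

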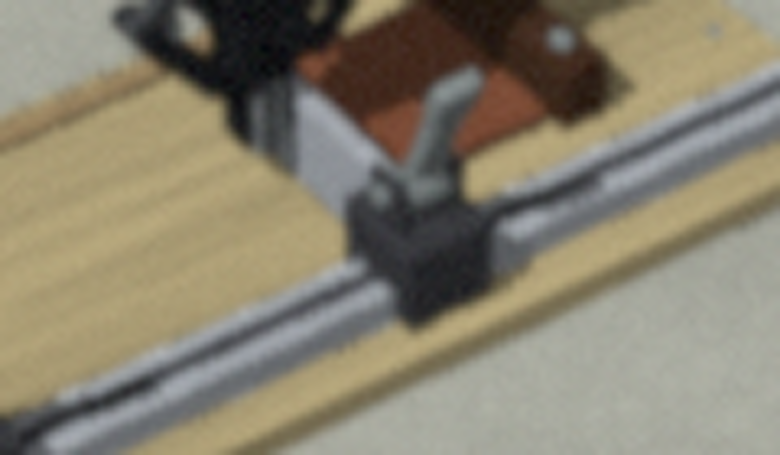

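The blade is nearly at the tile, with the lever upright (crop (440,130)). It has moved 108 mm of the roughly 111. I'll creep on to contact.

step_arm:
  deltas:
    - {"linear":[0,1,0],"twist":[0,0,0],"jaw":0}
    - {"linear":[0,1,0],"twist":[0,0,0],"jaw":0}
    - {"linear":[0,1,0],"twist":[0,0,0],"jaw":0}
    - {"linear":[0,0,0],"twist":[0,0,0],"jaw":0}

```text
t: 6.55
position: [500.8, 43.8, 41.3]
tcp_rot: [-0.014, 1.0, 0.0, -0.0]
force: [-0.9, -0.6, -0.9]
opening: 0.003
grip_force: 0.7
```

step_arm:
  deltas:
    - {"linear":[0,1,0],"twist":[0,0,0],"jaw":0}
    - {"linear":[0,1,0],"twist":[0,0,0],"jaw":0}
    - {"linear":[0,0,0],"twist":[0,0,0],"jaw":0}

```text
t: 6.85
position: [500.7, 45.7, 41.3]
tcp_rot: [-0.014, 1.0, -0.0, -0.0]
force: [-1.0, -2.1, -0.7]
opening: -0.003
grip_force: 1.1
```

step_arm:
  deltas:
    - {"linear":[0,1,0],"twist":[0,0,0],"jaw":0}
    - {"linear":[0,1,0],"twist":[0,0,0],"jaw":0}

```text
t: 7.05
position: [500.7, 47.2, 41.3]
tcp_rot: [-0.014, 1.0, -0.001, -0.0]
force: [-1.1, -13.3, 1.3]
opening: -0.003
grip_force: 6.5
```

step_arm:
  deltas:
    - {"linear":[0,1,0],"twist":[0,0,0],"jaw":0}
    - {"linear":[0,1,0],"twist":[0,0,0],"jaw":0}

```text
t: 7.25
position: [500.6, 47.5, 41.3]
tcp_rot: [-0.013, 1.0, -0.002, -0.0]
force: [-0.5, -28.0, 2.1]
opening: 0.0
grip_force: 14.2
```

Run:
```python
from h import *
f,W,c=cam("scene"); s=get_state(); print(s["position"],s["force"])
cv2.imwrite("pics/v5.png",cv2.resize(f[200:270,265:385],(780,455),interpolation=cv2.INTER_CUBIC))
m=(W[...,0]>605)&(W[...,0]<650)&(W[...,2]>120)&(W[...,2]<160)&(W[...,1]>0)&(W[...,1]<120); P=W[m]; print("lever",len(P),np.nanmedian(P,0))
```

```text
[500.6583774   47.37173969  41.32313328] [ -1.15899049 -23.34090313   1.25338785]
lever 64 [625.84507182  66.25035037 143.65988841]
```

View pics/v5.png

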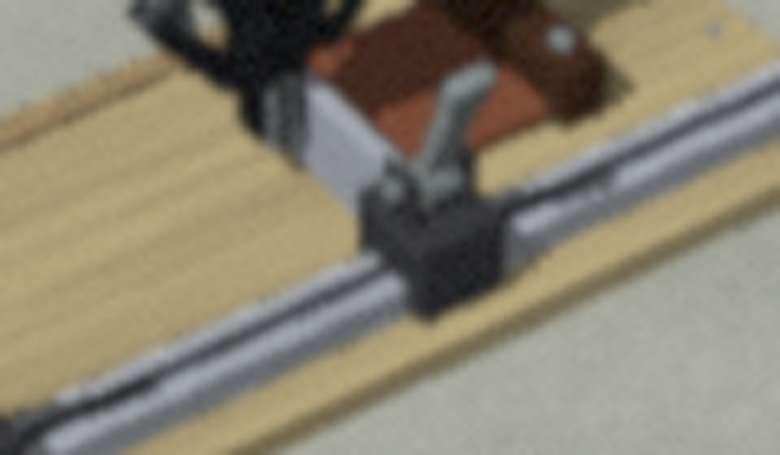

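Contact: the force rose to 28 N, with the blade firm on the tile and the tile on the fence. Now I back off, rise, and go beyond the lever.

step_arm:
  deltas:
    - {"linear":[0,-6,0],"twist":[0,0,0],"jaw":0}
    - {"linear":[0,-10,0],"twist":[0,0,0],"jaw":0}
    - {"linear":[0,0,-30],"twist":[0,0,0],"jaw":0}
    - {"linear":[0,0,-30],"twist":[0,0,0],"jaw":0}
    - {"linear":[0,0,-35],"twist":[0,0,0],"jaw":0}
    - {"linear":[0,0,-35],"twist":[0,0,0],"jaw":0}
    - {"linear":[0,0,-30],"twist":[0,0,0],"jaw":0}
    - {"linear":[-20,4,0],"twist":[0,0,0],"jaw":0}
    - {"linear":[-20,4,0],"twist":[0,0,0],"jaw":0}
    - {"linear":[-20,4,0],"twist":[0,0,0],"jaw":0}
    - {"linear":[-20,4,0],"twist":[0,0,0],"jaw":0}
    - {"linear":[-20,4,0],"twist":[0,0,0],"jaw":0}
    - {"linear":[-20,4,0],"twist":[0,0,0],"jaw":0}
    - {"linear":[-20,5,0],"twist":[0,0,0],"jaw":0}
    - {"linear":[-22,5,0],"twist":[0,0,0],"jaw":0}
    - {"linear":[0,0,0],"twist":[0,0,0],"jaw":0}
    - {"linear":[0,0,0],"twist":[0,0,0],"jaw":0}

```text
t: 9.0
position: [662.1, 72.1, 200.8]
tcp_rot: [-0.014, 1.0, 0.0, -0.0]
force: [0.3, 0.3, 0.4]
opening: -0.003
grip_force: 0.0
```

Run:
```python
from h import *
f,W,c=cam("scene"); s=get_state(); print(s["position"],s["force"])
for lo in (100,115,130):
  m=(W[...,0]>590)&(W[...,0]<645)&(W[...,2]>lo)&(W[...,2]<lo+15)&(W[...,1]>40)&(W[...,1]<100); P=W[m]; print(lo,len(P),np.nanmedian(P,0) if len(P) else 0,P[:,1].min(),P[:,1].max())
```

```text
[661.79902209  71.95879685 201.1952303 ] [ 0.99248635  0.10810937 -0.25021278]
100 17 [613.05524564  62.9694449  109.82445869] 59.41668149492724 73.88496901708801
115 21 [619.9524723   64.01033671 123.35781584] 59.434717388937806 78.8705482194702
130 22 [626.87420572  63.35152466 138.6560654 ] 57.70701533648094 77.91279072793161
```

step_arm:
  deltas:
    - {"linear":[0,-3,20],"twist":[0,0,0],"jaw":0}
    - {"linear":[0,0,20],"twist":[0,0,0],"jaw":0}
    - {"linear":[0,0,20],"twist":[0,0,0],"jaw":0}
    - {"linear":[0,0,16],"twist":[0,0,0],"jaw":0}
    - {"linear":[0,0,0],"twist":[0,0,0],"jaw":0}
    - {"linear":[6,0,0],"twist":[0,0,0],"jaw":0}
    - {"linear":[6,0,0],"twist":[0,0,0],"jaw":0}
    - {"linear":[6,0,0],"twist":[0,0,0],"jaw":0}
    - {"linear":[6,0,0],"twist":[0,0,0],"jaw":0}
    - {"linear":[6,0,0],"twist":[0,0,0],"jaw":0}
    - {"linear":[6,0,0],"twist":[0,0,0],"jaw":0}
    - {"linear":[6,0,0],"twist":[0,0,0],"jaw":0}
    - {"linear":[0,0,0],"twist":[0,0,0],"jaw":0}

```text
t: 10.35
position: [619.4, 68.0, 125.4]
tcp_rot: [-0.014, 1.0, -0.0, -0.0]
force: [-0.2, 0.0, 0.4]
opening: -0.002
grip_force: 0.0
```

step_arm:
  deltas:
    - {"linear":[6,0,0],"twist":[0,0,0],"jaw":0}
    - {"linear":[6,0,0],"twist":[0,0,0],"jaw":0}
    - {"linear":[6,0,0],"twist":[0,0,0],"jaw":0}
    - {"linear":[6,0,0],"twist":[0,0,0],"jaw":0}
    - {"linear":[6,0,0],"twist":[0,0,0],"jaw":0}
    - {"linear":[0,0,0],"twist":[0,0,0],"jaw":0}

```text
t: 10.95
position: [589.3, 67.2, 125.4]
tcp_rot: [-0.014, 1.0, -0.0, -0.0]
force: [0.2, -1.5, 0.1]
opening: 0.005
grip_force: 0.0
```

step_arm:
  deltas:
    - {"linear":[6,0,2],"twist":[0,0,0],"jaw":0}
    - {"linear":[6,0,4],"twist":[0,0,0],"jaw":0}
    - {"linear":[6,0,4],"twist":[0,0,0],"jaw":0}
    - {"linear":[6,0,5],"twist":[0,0,0],"jaw":0}
    - {"linear":[5,0,5],"twist":[0,0,0],"jaw":0}
    - {"linear":[5,0,5],"twist":[0,0,0],"jaw":0}
    - {"linear":[5,0,5],"twist":[0,0,0],"jaw":0}
    - {"linear":[4,0,5],"twist":[0,0,0],"jaw":0}
    - {"linear":[3,0,0],"twist":[0,0,0],"jaw":0}
    - {"linear":[0,0,0],"twist":[0,0,0],"jaw":0}

```text
t: 11.95
position: [543.5, 65.9, 90.1]
tcp_rot: [-0.014, 1.0, -0.0, -0.0]
force: [-0.2, -0.3, 0.2]
opening: 0.003
grip_force: 0.0
```

Run:
```python
from h import *
f,W,c=cam("scene"); s=get_state(); print(s["position"],s["force"])
cv2.imwrite("pics/v6.png",cv2.resize(f[190:270,255:385],(780,480),interpolation=cv2.INTER_CUBIC))
```

```text
[543.99122963  65.90181157  90.32240876] [-0.33872677  0.16201295 -0.30919479]
```

View pics/v6.png

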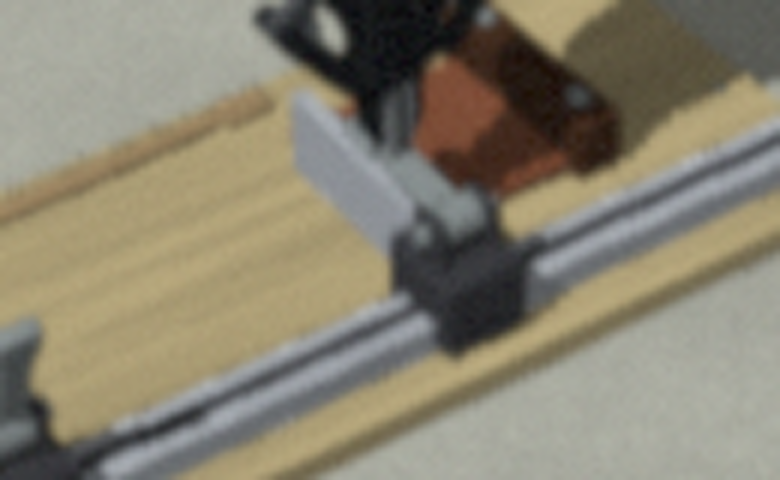

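The lever (crop (435,190)) has gone over and lies nearly level under the fingers. I'll press down gently to the stop.

step_arm:
  deltas:
    - {"linear":[0,0,2],"twist":[0,0,0],"jaw":0}
    - {"linear":[0,0,2],"twist":[0,0,0],"jaw":0}
    - {"linear":[0,0,1],"twist":[0,0,0],"jaw":0}
    - {"linear":[0,0,0],"twist":[0,0,0],"jaw":0}

```text
t: 12.4
position: [544.2, 65.9, 85.1]
tcp_rot: [-0.014, 1.0, -0.0, -0.0]
force: [0.7, -0.7, 0.7]
opening: 0.001
grip_force: 0.0
```

step_arm:
  deltas:
    - {"linear":[0,0,1],"twist":[0,0,0],"jaw":0}
    - {"linear":[0,0,1],"twist":[0,0,0],"jaw":0}

```text
t: 12.6
position: [544.2, 65.9, 83.3]
tcp_rot: [-0.014, 1.0, -0.0, -0.0]
force: [-1.0, 0.1, 1.4]
opening: -0.0
grip_force: 0.8
```

step_arm:
  deltas:
    - {"linear":[0,0,1],"twist":[0,0,0],"jaw":0}
    - {"linear":[0,0,1],"twist":[0,0,0],"jaw":0}

```text
t: 12.8
position: [544.4, 65.9, 82.0]
tcp_rot: [-0.014, 1.0, 0.0, 0.0]
force: [-8.9, -1.3, 24.9]
opening: 0.004
grip_force: 11.9
```

step_arm:
  deltas:
    - {"linear":[0,0,1],"twist":[0,0,0],"jaw":0}
    - {"linear":[0,0,0],"twist":[0,0,0],"jaw":0}

```text
t: 13.0
position: [544.4, 66.0, 81.8]
tcp_rot: [-0.014, 1.0, 0.0, 0.001]
force: [-11.1, -1.6, 27.1]
opening: -0.005
grip_force: 14.0
```

The lever is on its end stop (27 N). I'll retreat up and clear, then verify.

step_arm:
  deltas:
    - {"linear":[0,0,-10],"twist":[0,0,0],"jaw":0}
    - {"linear":[0,0,-25],"twist":[0,0,0],"jaw":0}
    - {"linear":[0,0,-30],"twist":[0,0,0],"jaw":0}
    - {"linear":[0,0,-30],"twist":[0,0,0],"jaw":0}
    - {"linear":[0,0,-30],"twist":[0,0,0],"jaw":0}
    - {"linear":[0,20,-20],"twist":[0,0,0],"jaw":0}
    - {"linear":[5,30,0],"twist":[0,0,0],"jaw":0}
    - {"linear":[5,35,0],"twist":[0,0,0],"jaw":0}
    - {"linear":[5,35,0],"twist":[0,0,0],"jaw":0}
    - {"linear":[5,35,0],"twist":[0,0,0],"jaw":0}
    - {"linear":[5,35,0],"twist":[0,0,0],"jaw":0}
    - {"linear":[5,35,0],"twist":[0,0,0],"jaw":0}
    - {"linear":[5,35,0],"twist":[0,0,0],"jaw":0}
    - {"linear":[5,35,0],"twist":[0,0,0],"jaw":0}
    - {"linear":[0,0,0],"twist":[0,0,0],"jaw":0}
    - {"linear":[0,0,0],"twist":[0,0,0],"jaw":0}

```text
t: 14.6
position: [495.7, 360.2, 225.0]
tcp_rot: [-0.015, 1.0, -0.0, -0.0]
force: [1.0, -0.6, 0.1]
opening: 0.003
grip_force: 0.0
```

Run:
```python
from h import *
f,W,c=cam("top"); s=get_state(); print(s["position"],s["force"],s["t"])
a=cv2.resize(f[135:245,235:435],None,fx=4,fy=4); 
m=(W[...,0]>515)&(W[...,0]<580)&(W[...,1]>40)&(W[...,1]<95)&(W[...,2]>70); P=W[m]; print("lever",np.polyfit(P[:,0],P[:,2],1),P[:,2].mean(),len(P),P[:,0].min())
f,W,c=cam("scene")
b=cv2.resize(f[180:300,195:410],(800,446))
cv2.imwrite("pics/v7.png",cv2.resize(np.vstack([a,b]),None,fx=.66,fy=.66))
```

```text
[495.95989539 359.40642567 225.16919266] [-0.57784723 -0.69572813 -0.40148034] 14.65
lever [-4.48527109e-03  8.52331444e+01] 82.78457538887984 154 516.1736369216775
```

View pics/v7.png

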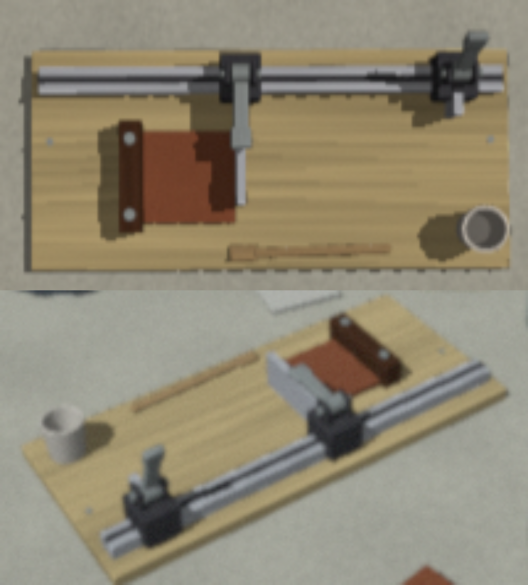

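The blade is against the tile (237,180), the lever is level above it (slope ≈ 0), the tile is at the fence, and the short stop is unmoved.

```bash
python3 -c "from workcell import *; print(hand_in())"
```

```text
the job is handed in; nothing more can be done
None
```

The job is handed in: the long blade rests against the terracotta tile at the fence, its lever is locked flat, and the short stop and its lever are unmoved in the last pictures; hand-in returned no verdict.

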